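# Load and lock a well plate on the inverted microscope

## Robot

A 6-joint arm with a two-finger parallel gripper is mounted at the origin on the work surface. World frame = base frame: x ahead of the robot, y to its left, z up, the work surface at z = 0. Lengths are in m, angles in degrees, forces in N, time in s.
With the tool pointing down it reaches from about 0.4 to 0.825 m from the base axis. Payload 7 kg.
Tool frame: the origin (TCP) lies between the finger pads; the fingertips stand 25 mm ahead of it and the grasp point (between the pads) lies 6 mm ahead of it; z points along the fingers, y is the line along which they close (so a half turn about z gives the same grasp; the last joint's range is limited). The gripper opens to 88 mm and grips with 3 to 60 N. Pads are 19 mm wide; open, the fingers measure 130 mm over their backs; the gripper's body (78 mm by 193 mm) begins 47 mm behind the grasp point.
Start: joints at [92.71, 20.546, 0.682, 0, -70.136, -16.507], TCP at [0.161, 0.655, 0.252] pointing down, gripper open.
Joint ranges: [-176.03, 176.03], [-82.01, 121.73], [-58.28, 71.71], [-173.87, 95.51], [-174.79, -0.11], [-173.66, 173.66]. Speed limits (degrees/s): [136.94, 136.94, 172.46, 180, 180, 180].

## Interface

Orientations are given as [roll, pitch, yaw] about the fixed x, y, z axes, in that order (R = Rz(yaw) Ry(pitch) Rx(roll)).
In Python, from plant import ctrl gives the robot as it stands.
- The arm moves only by the tool drive_effector, called by a JSON object that holds its "api" and its "payload". Schema: {"type":"object","properties":{"increments":{"type":"object","properties":{"rows":{"type":"array","items":{"type":"array","items":{"type":"number"},"minItems":5,"maxItems":5},"minItems":1,"maxItems":8}},"additionalProperties":false,"required":["rows"]},"only":{"type":"string"},"quiet":{"type":"boolean"},"lines":{"type":"string"}},"required":["increments"],"additionalProperties":false}. increments is an object whose key "rows" holds a list of rows, 1 to 8 of them, each of 5 numbers: dx, dy, dz in units of 5 mm, then a turn about the tool's z in units of 10 degrees, then the finger opening in m; each row is the pose to reach, as a shift and turn from the pose commanded when the call began, along the tool's axes at that moment; what a row does not reach only later rows make up. A row lasts 1/8 s, in which the tool goes at most 0.0625 m and 10.7 degrees, less where a joint would pass 70% of its speed; a pose out of reach is approached as far as the arm can. The fingers move at their own pace and stop on an object; the grip force is fixed at half the most. Time passes only in rows, so rows that do not move let the fingers close. The tool returns the time, the measured TCP pose, the force, the opening and the grip force at its end. only (a regular expression) keeps the lines of the reply that match it, lines (a string "A,B") keeps lines A to B, and quiet returns only ok. Input that does not fit is refused with a message, and nothing moves.
- ctrl.get_obs(): the state, without advancing time (a new reading comes with each control period).
- ctrl.snapshot(name): name is "scene" or "top" or "wrist"; returns a dict with "frame" (400x640x3 uint8, red, green, blue), "z_map" (400x640 float32, m along the optical axis (not along the pixel's ray), 0 where there is no reading), "fovy" (degrees; the focal length in pixels is half the picture's height over the tangent of half this angle, whatever the lens; pixels are square), "cx", "cy" (the principal point, pixels), "R" (3x3) and "t" (3): a world point X has camera coordinates R X + t; the wrist camera has in their place "T_tool_cam" (4x4, takes a point from camera to tool coordinates, whose origin is the TCP and whose axes are the flange's). Camera axes: x right, y down, z forward; pixel columns grow to the right and rows downward; lengths in m; the calibration is good to about 2 mm. A picture is of the moment at which its call begins: read the wrist's pose just before it.
- ctrl.close_job(): hands the job in; it is judged then, once.
The state is a dict: "clock": time; "joint_pos": joint angles; "qvel": joint speeds; "tau": joint torques, N m; "tool_pos": TCP position; "orientation": TCP orientation; "force": force on the tool from outside, world axes, zero at the start; "moment": the same for the moment, N m; "opening": finger opening in m; "gripper_force": force on a finger pad.
Only numpy, scipy, OpenCV 4.12 (cv2) and the standard library are available. Lean on these libraries where they do the work, as an engineer would, in place of code of your own. Each camera call takes 0.05 s, during which the arm holds its last target. There are 200 camera calls.

## Task

The lidded six-well plate lies loose on the microscope stage, short of its seat. Slide it along the stage fully home against the two end stops, then swing the black cam lever clockwise (seen from above), on past its soft half-way click, until the sprung clamp drops into the deep locking notch and presses the plate against the side rail. Leave the plate clamped, and do not disturb the other things on the stage and the bench.

Things in the scene. Friction and masses are not known exactly. Their poses are not given: they have to be found in the camera images.
- microscope: White inverted microscope, foot 215 x 400 mm, fixed. Origin: centre of its underside on the bench. Axes: z up, +x to the plate's end stops (roughly away from the robot), +y to the side rail and to the lamp column, which is tilted back clear of the stage (lamp head 0.36 m up and higher, y above 130 mm). Black flat stage: top 175 mm up, x -145 to +100, y -185 to +110 mm.
- seat (a point): Where the centre of the plate's underside lies when home: stage top, 175 mm above the microscope's origin, axes as the microscope's. Two end stops, 10 mm high, have their faces at x = +63.9 mm, y = -27 and +27 (each 22 mm wide). The side rail, 10 mm high, has its inner face at y = +42.8 mm, x -107 to +63.
- plate: Lidded clear and white six-well plate, rigid, empty, about 0.1 kg, 127.8 mm long (x) x 85.5 mm wide (y) x 20 mm high. Origin: centre of its underside. Starts flat on the stage, 30 to 55 mm short of home (towards the microscope's -x), 2 to 4 mm off the side rail, turned up to 1.5 degrees. It slides freely.
- clamp: Steel clamp slide at the plate's -y side; moves only along the microscope's y. Origin: stage top, on the cam axis while held back (0 mm), moving with the slide. Its free-turning upright roller, 12 mm diameter, top 22 mm above the stage, 40 mm to -y of the origin, is pressed on the cam's rim by a spring of about 10 N. Its bar runs under the cam to the pad.
- clamp_pad (a point): Centre of the slide's rubber pad face (38 mm wide, 10 mm above the stage). In the microscope's axes y = about -48.5 mm held back, that is nearly 6 mm clear of a plate touching the rail; about 3 mm forward in the half-way click, still clear; about -42.8 mm when it presses a plate that is home in the deep notch (some 8 mm forward if no plate is there).
- cam_axis (a point): Point on the stage top on the upright, fixed axis of cam and lever: x = 0, y = -110 mm in the microscope's axes. The steel cam plate, 68 mm diameter, 10 to 22 mm above the stage, turns with the lever. A shallow notch in its rim gives the soft half-way click, a deep notch 70 degrees further on locks.
- lever: Black lever on the cam. Origin: cam axis at stage height; x along the arm, z up. Hub 32 mm diameter, to 47 mm above the stage; arm 16 mm wide, 31 to 45 mm above the stage. Starts pointing about +x (20 degrees to its +y side to 65 degrees to its -y side). Clockwise goes +x, -y, -x. Fitted on a spline at an angle that differs by up to 17 degrees: soft click near -y, notch 70 degrees on.
- lever_end (a point): Centre of the lever's round end (20 mm diameter), 82 mm from the axis, 38 mm above the stage. Pushing the arm 55 mm from the axis takes 1 to 3 N on the plain rim, about 5 N out of the soft click, none as it drops in the deep notch (the lever runs ahead), some 11 N to force it out of the deep notch on the far side, which unclamps. It stays where left.
- petri_dish: Bystander on the stage's near -y corner: lidded clear dish, 60 mm diameter, 15 mm high. Origin: centre of its underside.
- sample_jar: Bystander on the bench, right: green glass jar, 72 mm diameter, 110 mm high. Origin: centre of its underside.
- reagent_bottle: Bystander on the bench, right: amber bottle, 66 mm diameter, 150 mm high. Origin: centre of its underside.
- spray_bottle: Bystander on the bench, right: white spray bottle with a red head, 80 mm diameter, 205 mm high. Origin: centre of its underside.
- tally_counter: Bystander on the bench, right front: round steel tally counter, 50 mm diameter, 25 mm high. Origin: centre of its underside.
- slide_box: Bystander on the bench, right front: grey slide box, 85 x 100 x 32 mm. Origin: centre of its underside.

How it is judged (in metres and radians):
On the way, in this order (a step that is already met when the one before it is completed fails the run):
1. the plate is home against the end stops (within 3 mm) while the clamp is still held back (x of plate in the frame of seat above -0.003 m and y of clamp_pad in the frame of microscope below -0.0455 m), for 0.2 s.
2. the clamp has dropped into the deep notch and presses the plate (y of clamp_pad in the frame of microscope above -0.0445 m and contact force between clamp and plate above 3 N), for 0.2 s.
At the end, for the whole second after the job is handed in: The plate lies flat and square in its seat (centre within 3 mm of the seat along the stage and 2.5 mm across, turned less than 0.03 rad), the clamp slide has dropped at least 4 mm forward into the deep notch and presses the plate with more than 3 N, and plate and lever are at rest (all of step 2 and x of plate in the frame of seat between -0.003 and 0.003 m and y of plate in the frame of seat between -0.0025 and 0.0025 m and z of plate in the frame of seat below 0.003 m and angle between the x axis of plate and the x axis of microscope, either way round below 0.03 rad and angle between plate's own z axis and vertical below 0.03 rad and linear speed of plate below 0.01 m/s and angular speed of lever below 0.1 rad/s); the robot touches nothing.
It fails at once if a bystander is moved by more than 15 mm (distance of any of petri_dish, sample_jar, reagent_bottle, spray_bottle, tally_counter, slide_box from where it was at the start of the episode above 0.015 m).
It fails at once if the plate is tipped or lifted off the stage (angle between plate's own z axis and vertical above 0.15 rad or z of plate in the frame of seat above 0.02 m).
It also fails if it takes over 54 s, if anything falls off the work surface, if the arm or the gripper's body presses on something with over 40 N, if the wrist force passes 120 N, or if a joint passes its speed limit or range.

## Working session

There is one attempt and no reset: what is moved stays moved. The work goes in short steps, Python scripts to look and compute and a tool call to move; the robot and the scene stay as the last step left them, time stands still between calls to the robot, and variables do not carry over. Pictures are saved under pics/ and viewed, at most 10 in all, crops included, and the job is handed in when it is done.

```bash
mkdir -p pics; ls
```

Run:
```python
from plant import ctrl
import cv2,pickle
o=ctrl.get_obs(); print(o)
for n in ("scene","top"):
    s=ctrl.snapshot(n); pickle.dump(s,open(f'pics/{n}0.pkl','wb'))
    cv2.imwrite(f'pics/{n}0.png',s['frame'][:,:,::-1]); print(n,s['fovy'],s['cx'],s['cy'],s['R'],s['t'])
```

```text
pics
plant.py
{'clock': 0.0, 'joint_pos': array([ 9.27103158e+01,  2.05888873e+01,  6.34506962e-01, -2.03218290e-02,
       -7.01368427e+01, -1.65069893e+01]), 'qvel': array([-0.07049704,  0.09435765, -0.00809669, -0.00195164, -0.04983832,
       -0.03830539]), 'tau': array([ 6.94095743e-04, -5.82722998e+01,  2.93055189e+01,  6.99753240e+00,
        7.03173835e-03, -1.36252502e-04]), 'tool_pos': array([0.16088581, 0.6550815 , 0.25065636]), 'orientation': array([ 1.79907108e+02, -7.60521192e-03, -1.38035874e+01]), 'force': array([ 0.7854263 ,  0.85774636, -0.0681277 ]), 'moment': array([-0.01748757,  0.0062798 ,  0.01899353]), 'gripper_force': 0.0, 'opening': 0.08799562621963752}
scene 55.64009635746777 317.10054122893075 193.42642219529748 [[-0.27513132  0.96138547  0.00638322]
 [ 0.80742245  0.23466385 -0.54129647]
 [-0.52189247 -0.14377366 -0.84080758]] [ 0.36287899 -0.31078379  1.30624248]
top 47.49213377988921 322.9408388526267 203.34803211489648 [[-0.01678265 -0.99961501  0.02209477]
 [-0.98498478  0.01273147 -0.17217113]
 [ 0.17182355 -0.0246525  -0.98481923]] [-0.22809512  0.54447965  1.10642658]
```

View pics/scene0.png

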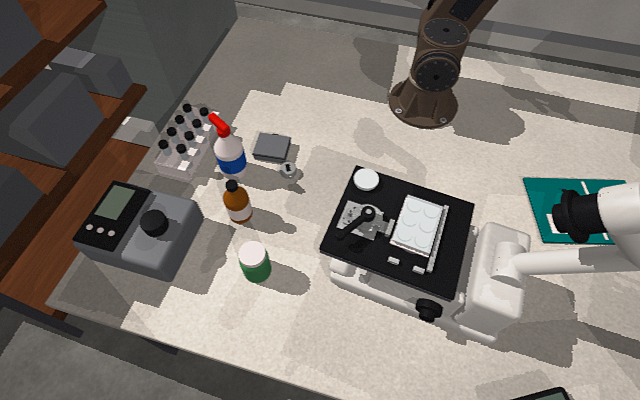

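View pics/top0.png

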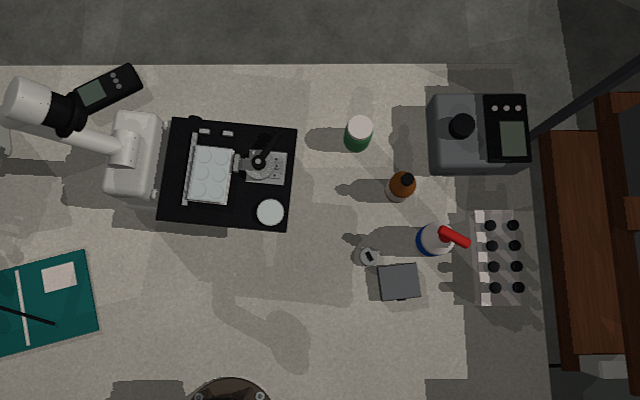

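The scene view shows the plate at (418,222), the end stops at (393,262) and (420,268), the lever from hub (367,212) to end (340,240), and the dish at (366,180). In the top view, the plate is at (210,175), the hub at (258,161) and the dish at (270,212).

Create h.py:
```python
import numpy as np,cv2,pickle
def cam(s):
    f=s['frame'].shape[0]/2/np.tan(np.radians(s['fovy'])/2); return f,s['R'],s['t']
def ray(s,px,z):
    f,R,t=cam(s); px=np.atleast_2d(px).astype(float)
    d=np.c_[(px[:,0]-s['cx'])/f,(px[:,1]-s['cy'])/f,np.ones(len(px))]@R
    c=-R.T@t; return c+d*((z-c[2])/d[:,2])[:,None]
def cloud(s):
    f,R,t=cam(s); Z=s['z_map']; v,u=np.mgrid[:Z.shape[0],:Z.shape[1]]
    P=np.stack([(u-s['cx'])/f*Z,(v-s['cy'])/f*Z,Z],-1); return (P-t)@R
def proj(s,X):
    f,R,t=cam(s); c=np.atleast_2d(X)@R.T+t; return np.c_[c[:,0]/c[:,2]*f+s['cx'],c[:,1]/c[:,2]*f+s['cy']]
```

Run:
```python
from h import *
ims=[]
for n,(x0,y0,x1,y1) in dict(top=(150,105,310,240),scene=(310,160,480,300)).items():
    s=pickle.load(open(f'pics/{n}0.pkl','rb')); P=cloud(s); g=s['frame'].max(2)
    c=s['frame'][y0:y1,x0:x1,::-1]; ims.append(cv2.resize(np.clip(c*1.6,0,255).astype('uint8'),(395,350),interpolation=3))
    m=(abs(P[...,2]-.175)<.006)&(g<60)&(s['z_map']>0)
    m=m.astype('uint8'); k,l,st,_=cv2.connectedComponentsWithStats(m); i=1+st[1:,4].argmax(); m=(l==i)
    print(n,'stage z',np.median(P[m][:,2]),m.sum())
    pts=P[m][:,:2].astype('float32'); r=cv2.minAreaRect(pts); 
    ct=max(cv2.findContours(m.astype('uint8'),0,2)[0],key=cv2.contourArea)[:,0]
    r2=cv2.minAreaRect(ray(s,ct,.175)[:,:2].astype('float32')); print(r,r2,cv2.boxPoints(r2).tolist())
    for nm,zr in dict(lid=(.19,.2),lev=(.21,.235)).items():
        q=(P[...,2]>zr[0])&(P[...,2]<zr[1])
        q&=(g>120) if nm=='lid' else (g<70)
        q[:y0]=0;q[y1:]=0;q[:,:x0]=0;q[:,x1:]=0
        k,l,st,_=cv2.connectedComponentsWithStats(q.astype('uint8'))
        for i in range(1,k):
            if st[i,4]<40: continue
            A=P[l==i]; print(nm,st[i],A.mean(0),cv2.minAreaRect(A[:,:2].astype('float32')))
cv2.imwrite('pics/c1.png',np.hstack(ims))
```

```text
top stage z 0.1749844512877096 8475
((0.592826247215271, -0.015150174498558044), (0.29562994837760925, 0.24593442678451538), 83.57257080078125) ((0.5917183756828308, -0.015813112258911133), (0.2943403422832489, 0.2444663643836975), 83.6249771118164) [[0.45389989018440247, -0.14850099384784698], [0.6968545913696289, -0.17564548552036285], [0.7295368909835815, 0.11687476933002472], [0.4865821599960327, 0.1440192610025406]]
lid [150 113   7  39 139] [0.69448668 0.1525076  0.19436573] ((0.6860301494598389, 0.15052081644535065), (0.08934126794338226, 0.012127557769417763), 1.1472095251083374)
lid [ 187  146   45   57 1947] [0.58614799 0.01924625 0.19516876] ((0.5873752236366272, 0.02005081996321678), (0.08252790570259094, 0.12441704422235489), 83.06964111328125)
lid [246 170  16   9  47] [ 0.58367094 -0.07936142  0.19663538] ((0.5851306915283203, -0.07841622829437256), (0.03687170892953873, 0.01316444668918848), 53.4164924621582)
lid [257 199  26  27 286] [ 0.49854889 -0.11375917  0.19155468] ((0.4979937970638275, -0.11411518603563309), (0.05697837844491005, 0.053915079683065414), 48.8702
[... 946 characters left out ...]
542449951172)
lid [348 204  35  16 155] [ 0.59517141 -0.10398438  0.19750484] ((0.59424889087677, -0.09950211644172668), (0.03435560315847397, 0.07230590283870697), 25.39285659790039)
lid [386 219   9  16  66] [ 0.61437697 -0.03713925  0.19281531] ((0.6143512725830078, -0.037064459174871445), (0.008881604298949242, 0.03932352364063263), 84.11477661132812)
lid [472 259   8  41 173] [0.69719389 0.15223735 0.19509428] ((0.6825372576713562, 0.15061776340007782), (0.09102428704500198, 0.011753089725971222), 1.5109823942184448)
lev [336 206  40  35 402] [ 0.64200136 -0.11041624  0.21996444] ((0.6424828171730042, -0.10950952023267746), (0.030093353241682053, 0.10399509221315384), 59.84931564331055)
```

View pics/c1.png

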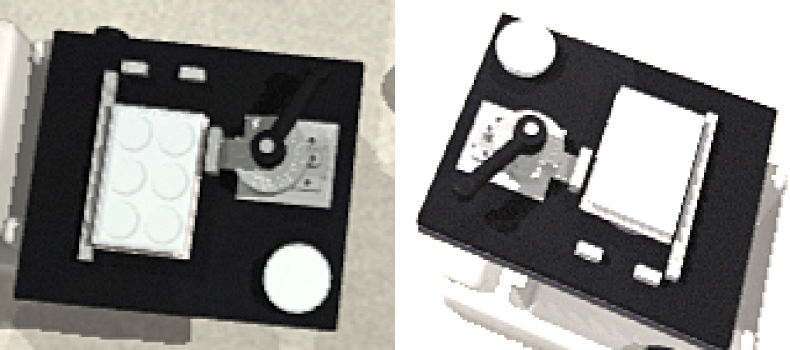

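The crop confirms the layout: the plate is short of both stops, with the rail on its +y side. The lever points about 24° to the -y side of the microscope's +x. My estimates are a microscope yaw of -6.35°, the seat near (0.620, 0.019), and the plate about 32 mm short. I'm moving to behind the plate now.

The manual's scale: shifts go in units of 5 mm and turns go in units of 10 degrees. Converting my numbers, -0.02 m is -4, 0.02 m is 4, -7 degrees is -0.7.

{"api": "drive_effector", "payload": {"increments": {"rows":[[4,5,-4,0,0.03],[12,14,-4,-0.1,0.03],[20,23,-4,-0.3,0.03],[29,32,-4,-0.5,0.03],[38,41,-4,-0.6,0.03],[46,50,-4,-0.7,0.03],[53,58,-4,-0.745,0.03],[57,62,-4,-0.745,0.03]]}}}

```text
clock: 1.1
tool_pos: [0.3643, 0.284, 0.2716]
orientation: [-180.0, 0.0, -6.4]
force: [0.6, 0.1, -0.7]
opening: 0.0305
gripper_force: 0.0
```

{"api": "drive_effector", "payload": {"increments": {"rows":[[4,6,0,0,0.03],[11,15,0,0,0.03],[18,24,0,0,0.03],[24,33,0,0,0.03],[29,41,0,0,0.03],[32,46,0,0,0.03],[33,47,0,0,0.03],[33,47,0,0,0.03]]}}}

```text
clock: 2.1
tool_pos: [0.5018, 0.0346, 0.2713]
orientation: [180.0, 0.0, -6.4]
force: [0.2, -0.3, -0.2]
opening: 0.03
gripper_force: 0.0
```

Run:
```python
from plant import ctrl
from h import *
o=ctrl.get_obs(); s=ctrl.snapshot("wrist"); print({k:v for k,v in s.items() if k in('fovy','cx','cy','T_tool_cam')})
pickle.dump((o,s),open('pics/w1.pkl','wb')); cv2.imwrite('pics/w1.png',s['frame'][:,:,::-1]); print(o['tool_pos'],o['orientation'])
```

```text
{'fovy': 58.73852485751483, 'cx': 326.40897721643955, 'cy': 196.92461337042866, 'T_tool_cam': array([[ 9.86757778e-04, -9.51868937e-01, -3.06503757e-01,
         8.34017626e-02],
       [ 9.99999512e-01,  9.22313616e-04,  3.55087375e-04,
         1.58292000e-04],
       [-5.53040534e-05, -3.06503958e-01,  9.51869382e-01,
        -1.33413350e-01],
       [ 0.00000000e+00,  0.00000000e+00,  0.00000000e+00,
         1.00000000e+00]])}
[0.50176493 0.03462594 0.27125039] [ 1.79989947e+02  3.28801469e-02 -6.40179000e+00]
```

View pics/w1.png

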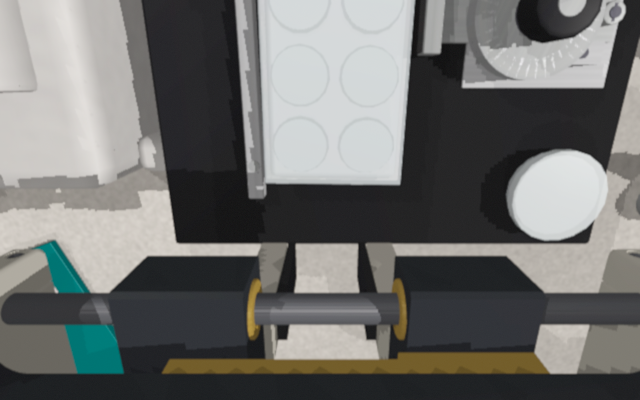

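The wrist view shows the plate's near edge at row 184 (columns 265–400), the rail's near end at (257,195) and the stage edge at row 243. The fingers straddle column 328, ahead of the edge.

Add to h.py:
```python
from scipy.spatial.transform import Rotation as Ro
def wcam(o,s):
    T=np.eye(4);T[:3,:3]=Ro.from_euler('xyz',o['orientation'],degrees=True).as_matrix();T[:3,3]=o['tool_pos']
    C=np.linalg.inv(T@s['T_tool_cam']); return dict(s,R=C[:3,:3],t=C[:3,3])
a=np.radians(-6.35); M=np.array([[np.cos(a),-np.sin(a)],[np.sin(a),np.cos(a)]]); O=np.array([.6201,.0188])
def mic(X): return (np.atleast_2d(X)[:,:2]-O)@M*1000
```

Run:
```python
from h import *
o,s=pickle.load(open('pics/w1.pkl','rb')); s=wcam(o,s)
print('tcp',mic(o['tool_pos']))
print('plate near edge',mic(ray(s,[(270,184),(400,185)],.195)))
print('rail end',mic(ray(s,[(249,198),(266,196)],.185)), 'stage corner',mic(ray(s,[(176,242),(588,241)],.175)))
print('pad face',mic(ray(s,[(418,55)],.185)),'hub',mic(ray(s,[(572,5)],.222)))
g=cloud(s); print(g[150,330],g[220,330])
```

```text
tcp [[-119.35944095    2.64078985]]
plate near edge [[-95.19234961  36.93057215]
 [-95.82773152 -42.74536197]]
rail end [[-107.47206569   52.68415522]
 [-106.10727364   41.56473631]] stage corner [[-143.48755496  108.82578821]
 [-142.71987542 -182.66027652]]
pad face [[-20.9512728  -50.30618094]] hub [[  -2.05638663 -110.55113718]]
[0.54634201 0.02725176 0.19478633] [0.49425927 0.03268818 0.17543448]
```

In the tool's units: 0.064 m is 12.8, 0.06 m is 12.

{"api": "drive_effector", "payload": {"increments": {"rows":[[-0.4,0.8,3,0,0.03],[-0.4,0.8,7,0,0.03],[-0.4,0.8,10.4,0,0.03],[-0.4,0.8,12,0,0.03],[-0.4,0.8,12.8,0,0.03],[-0.4,0.8,12.8,0,0.03]]}}}

```text
clock: 2.9
tool_pos: [0.4994, 0.0311, 0.2076]
orientation: [180.0, -0.0, -6.3]
force: [-0.0, 0.2, 0.3]
opening: 0.0299
gripper_force: 0.0
```

{"api": "drive_effector", "payload": {"increments": {"rows":[[1,0,0,0,0.03],[2,0,0,0,0.03],[2.8,0,0,0,0.03],[3.6,0,0,0,0.03],[4.4,0,0,0,0.03],[5.2,0,0,0,0.03],[6,0,0,0,0.03],[6.6,0,0,0,0.03]]}}}

```text
clock: 3.9
tool_pos: [0.5324, 0.0272, 0.2075]
orientation: [180.0, 0.0, -6.3]
force: [-1.0, -0.1, 0.7]
opening: 0.0302
gripper_force: 0.4
```

In the tool's units: 0.013 m is 2.6, 0.012 m is 2.4.

{"api": "drive_effector", "payload": {"increments": {"rows":[[0.4,0,0,0,0.03],[0.8,0,0,0,0.03],[1.2,0,0,0,0.03],[1.6,0,0,0,0.03],[2,0,0,0,0.03],[2.2,0,0,0,0.03],[2.4,0,0,0,0.03],[2.6,0,0,0,0.03]]}}}

```text
clock: 4.9
tool_pos: [0.5452, 0.0258, 0.2076]
orientation: [-180.0, 0.0, -6.3]
force: [-0.8, 0.8, 0.3]
opening: 0.0299
gripper_force: 0.2
```

{"api": "drive_effector", "payload": {"increments": {"rows":[[0.2,0,0,0,0.03],[0.4,0,0,0,0.03],[0.6,0,0,0,0.03],[0.6,0,0,0,0.03]]}}}

```text
clock: 5.4
tool_pos: [0.5464, 0.0256, 0.2075]
orientation: [180.0, 0.2, -6.4]
force: [-9.9, 3.0, 6.3]
opening: 0.03
gripper_force: 4.9
```

The stops took the push: 9.9 N on contact. I'm backing off, lifting, and checking the plate.

In the tool's units: -0.09 m is -18, -0.085 m is -17.

{"api": "drive_effector", "payload": {"increments": {"rows":[[-0.8,0,0,0,0.03],[-3,0,0,0,0.03],[-5,0,0,0,0.03],[-5,0,-4,0,0.03],[-5,0,-11,0,0.0],[-5,0,-17,0,0.0],[-5,0,-18,0,0.0]]}}}

```text
clock: 6.28
tool_pos: [0.5237, 0.0285, 0.3]
orientation: [-179.9, -0.2, -6.3]
force: [0.6, -0.3, -0.8]
opening: 0.0056
gripper_force: 0.0
```

Run:
```python
from plant import ctrl
from h import *
o=ctrl.get_obs(); s=ctrl.snapshot("wrist"); t=ctrl.snapshot("top")
pickle.dump((o,s,t),open('pics/w2.pkl','wb')); cv2.imwrite('pics/w2.png',s['frame'][:,:,::-1])
print(mic(o['tool_pos']),o['tool_pos'],o['joint_pos'])
```

```text
[[-96.83919582  -1.0015876 ]] [0.52374415 0.02851513 0.29996224] [ 2.45878648e+01  4.43031255e+00 -1.38880759e+01  3.32630894e-02
 -7.14374185e+01  5.90712574e+01]
```

View pics/w2.png

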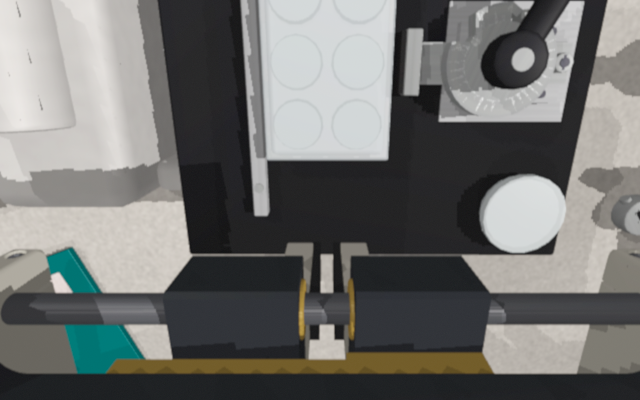

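Plate near edge is at row 160 with an even border against the rail, the hub is at (522,60), and the clamp pad is still clear at column 410.

Run:
```python
from h import *
o,s,t=pickle.load(open('pics/w2.pkl','rb')); s=wcam(o,s)
print('near edge',mic(ray(s,[(272,159),(385,160)],.195)),'rail end',mic(ray(s,[(254,216),(269,215)],.185)))
print('hub',mic(ray(s,[(522,60)],.222)),'pad face front/back',mic(ray(s,[(404,95)],.185)))
print('lever line',mic(ray(s,[(524,58),(556,5)],.222)))
for n,S in (('w',s),('t',t)):
    P=cloud(S); q=(P[...,2]>.217)&(P[...,2]<.224)&(S['frame'].max(2)<90); m=mic(P.reshape(-1,3)).reshape(*q.shape,2)
    q&=(np.hypot(m[...,0],m[...,1]+110)<110)&(m[...,1]<-90)
    A=m[q]; print(n,len(A),A.mean(0)); 
    r=np.hypot(A[:,0],A[:,1]+110); B=A[r>25]; print('ang',np.degrees(np.arctan2(B[:,1]+110,B[:,0]).mean()))
    v=cv2.fitLine(A.astype('float32'),1,0,.01,.01).ravel(); print('dir',np.degrees(np.arctan2(v[1],v[0])),v[2:])
    q=(P[...,2]>.190)&(P[...,2]<.2)&(S['frame'].min(2)>120)&(abs(m[...,0])<110)&(abs(m[...,1])<50)
    k,l,st,_=cv2.connectedComponentsWithStats(q.astype('uint8')); i=1+st[1:,4].argmax()
    print('plate',cv2.minAreaRect(m[l==i].astype('float32')))
```

```text
near edge [[-62.72764671  36.06845228]
 [-63.29102034 -40.9902326 ]] rail end [[-108.02299371   53.03737689]
 [-107.20405306   41.78715772]]
hub [[  -1.07430485 -109.81738117]] pad face front/back [[-20.92571368 -53.15320276]]
lever line [[-3.45434270e-02 -1.10753155e+02]
 [ 2.63464198e+01 -1.23324877e+02]]
w 3146 [   6.11647017 -110.99090616]
ang -25.81696846347021
dir -33.327087 [   9.469213 -112.24776 ]
plate ((-14.332107543945312, -1.1467361450195312), (83.33895874023438, 97.48757934570312), 89.87460327148438)
t 329 [  28.56490282 -125.61446902]
ang -27.96392382917575
dir -26.833025 [  23.931349 -123.283104]
plate ((16.19472885131836, -1.7099380493164062), (81.83069610595703, 91.5248031616211), 89.77889251708984)
```

In the tool's units: 0.164 m is 32.8, 0.104 m is 20.8, -64 degrees is -6.4.

{"api": "drive_effector", "payload": {"increments": {"rows":[[3,2,0,-0.6,0],[9,6,0,-1.6,0],[16,10,0,-2.6,0],[22,14,0,-3.6,0],[27,17,0,-4.6,0],[31,19.6,0,-5.6,0],[32.8,20.8,0,-6.4,0],[32.8,20.8,0,-6.4,0]]}}}

```text
clock: 7.38
tool_pos: [0.6745, -0.0936, 0.2954]
orientation: [-179.9, 0.1, 57.5]
force: [-0.1, 0.2, 0.0]
opening: 0.0007
gripper_force: 0.0
```

Run:
```python
from plant import ctrl
from h import *
o=ctrl.get_obs(); s=ctrl.snapshot("wrist"); 
pickle.dump((o,s),open('pics/w3.pkl','wb')); cv2.imwrite('pics/w3.png',s['frame'][:,:,::-1])
print(mic(o['tool_pos']),o['tool_pos'],o['joint_pos'])
```

```text
[[  66.45387377 -105.70118365]] [ 0.67445544 -0.0936026   0.2953711 ] [ 8.44911869e+00  1.99774672e+01  5.52201884e+00 -1.92309653e-02
 -7.57169083e+01  1.39096134e+02]
```

View pics/w3.png

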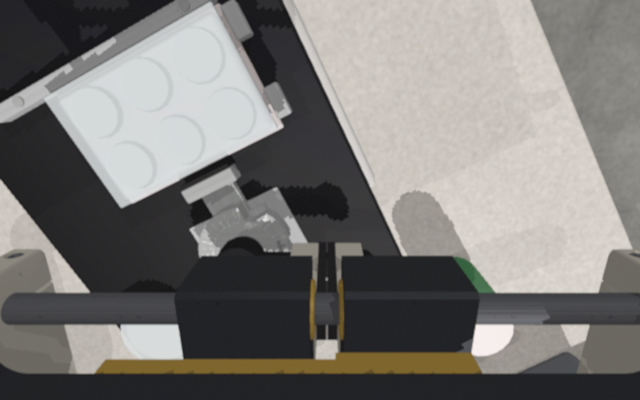

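The fingers are over the far side of the lever and the plate sits against both stops. I'm descending and making contact with the lever.

In the tool's units: 0.067 m is 13.4, 0.062 m is 12.4.

{"api": "drive_effector", "payload": {"increments": {"rows":[[0,0,3,0,0],[0,0,7,0,0],[0,0,10.4,0,0],[0,0,12.4,0,0],[0,0,13.4,0,0],[-1,0,13.4,0,0],[-2,0,13.4,0,0],[-2.8,0,13.4,0,0]]}}}

```text
clock: 8.43
tool_pos: [0.6673, -0.1055, 0.2312]
orientation: [180.0, -0.0, 57.6]
force: [-0.5, -0.7, 0.1]
opening: 0.0005
gripper_force: 0.0
```

{"api": "drive_effector", "payload": {"increments": {"rows":[[-0.5,0,0,0,0],[-1,0,0,0,0]]}}}

```text
clock: 8.68
tool_pos: [0.6653, -0.1091, 0.2312]
orientation: [179.9, -0.1, 57.7]
force: [3.3, 2.2, 0.6]
opening: 0.0004
gripper_force: 1.5
```

Run:
```python
from plant import ctrl
from h import *
o=ctrl.get_obs();p=mic(o['tool_pos'])[0]+[0,110];th=np.radians(o['orientation'][2]+6.35-90);print('r,w',p@[np.cos(th),np.sin(th)],p@[-np.sin(th),np.cos(th)])
```

```text
r,w 58.397162426979605 14.964876618178227
```

Create st.py:
```python
from plant import ctrl
from h import *
o=ctrl.get_obs();p=mic(o['tool_pos'])[0]+[0,110];th=np.radians(o['orientation'][2]+6.35-90);e=np.array([np.cos(th),np.sin(th)]);n=np.array([-e[1],e[0]])
F=o['force'][:2]@M; print('theta %.1f r %.1f w %.1f Frad %.1f Ftan(resist) %.1f'%(np.degrees(th),p@e,p@n,F@e,F@n))
```

```text
(no output)
```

{"api": "drive_effector", "payload": {"increments": {"rows":[[-1.02,0.2,0.4,0.5,0],[-2.06,0.34,0.4,1,0],[-3.1,0.36,0.4,1.5,0],[-4.14,0.32,0.4,2,0],[-5.18,0.18,0.4,2.5,0],[-6.2,-0.06,0.4,3,0]]}}}

```text
clock: 9.43
tool_pos: [0.6485, -0.1352, 0.2291]
orientation: [180.0, -0.1, 27.5]
force: [2.2, 1.8, 1.7]
opening: 0.0004
gripper_force: 1.5
```

```bash
python3 st.py
```

```text
theta -56.1 r 58.3 w 15.3 Frad -0.6 Ftan(resist) 2.8
```

In the tool's units: -0.0155 m is -3.1, -0.0103 m is -2.06, 15 degrees is 1.5.

{"api": "drive_effector", "payload": {"increments": {"rows":[[-1.02,0.2,0,0.5,0],[-2.06,0.34,0,1,0],[-3.1,0.36,0,1.5,0]]}}}

```text
clock: 9.8
tool_pos: [0.6356, -0.1442, 0.2291]
orientation: [180.0, -0.1, 12.5]
force: [3.1, 1.7, 1.0]
opening: 0.0005
gripper_force: 1.6
```

```bash
python3 st.py
```

```text
theta -71.1 r 58.4 w 15.4 Frad -1.0 Ftan(resist) 3.4
```

{"api": "drive_effector", "payload": {"increments": {"rows":[[-1.02,0.2,0,0.5,0],[-2.06,0.34,0,1,0]]}}}

```text
clock: 10.05
tool_pos: [0.6259, -0.1482, 0.2291]
orientation: [180.0, -0.1, 2.5]
force: [3.5, 1.1, 1.0]
opening: 0.0002
gripper_force: 1.6
```

```bash
python3 st.py
```

```text
theta -81.1 r 58.4 w 15.5 Frad -1.0 Ftan(resist) 3.5
```

{"api": "drive_effector", "payload": {"increments": {"rows":[[-1.02,0.2,0,0.5,0],[-2.06,0.34,0,1,0]]}}}

```text
clock: 10.3
tool_pos: [0.6148, -0.1505, 0.2288]
orientation: [180.0, -0.0, -7.5]
force: [-1.2, 0.1, 0.1]
opening: 0.0007
gripper_force: 0.0
```

```bash
python3 st.py
```

```text
theta -91.2 r 58.6 w 14.6 Frad 0.1 Ftan(resist) -1.2
```

The lever dropped into the soft click at about -90°. I'll continue and feel for the way out.

{"api": "drive_effector", "payload": {"increments": {"rows":[[-0.52,0.1,0,0.25,0],[-1.02,0.2,0,0.5,0]]}}}

```text
clock: 10.55
tool_pos: [0.6093, -0.1508, 0.2285]
orientation: [180.0, 0.0, -12.4]
force: [1.2, 0.1, 0.8]
opening: 0.0004
gripper_force: 0.5
```

```bash
python3 st.py
```

```text
theta -96.1 r 58.6 w 14.3 Frad -0.3 Ftan(resist) 1.2
```

{"api": "drive_effector", "payload": {"increments": {"rows":[[-0.52,0.1,0,0.25,0],[-1.02,0.2,0,0.5,0]]}}}

```text
clock: 10.8
tool_pos: [0.6055, -0.1509, 0.2287]
orientation: [180.0, -0.1, -17.4]
force: [6.7, -2.7, -2.9]
opening: 0.0008
gripper_force: 3.0
```

```bash
python3 st.py
```

```text
theta -101.1 r 58.3 w 15.8 Frad 0.6 Ftan(resist) 7.2
```

{"api": "drive_effector", "payload": {"increments": {"rows":[[-1.02,0.2,0,0.5,0],[-2.06,0.34,0,1,0]]}}}

```text
clock: 11.05
tool_pos: [0.5951, -0.1497, 0.2287]
orientation: [180.0, -0.1, -27.5]
force: [3.1, -2.8, -1.5]
opening: 0.0005
gripper_force: 2.1
```

```bash
python3 st.py
```

```text
theta -111.2 r 58.5 w 15.9 Frad 1.0 Ftan(resist) 4.0
```

{"api": "drive_effector", "payload": {"increments": {"rows":[[-1.02,0.2,0,0.5,0],[-2.06,0.34,0,1,0],[-3.1,0.36,0,1.5,0],[-4.14,0.32,0,2,0]]}}}

```text
clock: 11.55
tool_pos: [0.575, -0.1416, 0.2286]
orientation: [180.0, -0.0, -47.5]
force: [1.5, -3.1, -1.5]
opening: 0.0005
gripper_force: 1.6
```

```bash
python3 st.py
```

```text
theta -131.2 r 58.8 w 15.4 Frad 1.0 Ftan(resist) 3.3
```

{"api": "drive_effector", "payload": {"increments": {"rows":[[-1.02,0.2,0,0.5,0],[-2.06,0.34,0,1,0],[-3.1,0.36,0,1.5,0],[-3.6,0.36,0,1.75,0]]}}}

```text
clock: 12.05
tool_pos: [0.5609, -0.1295, 0.2285]
orientation: [179.9, -0.0, -65.0]
force: [-0.2, -1.8, 0.3]
opening: 0.0002
gripper_force: 0.6
```

```bash
python3 st.py
```

```text
theta -148.6 r 59.1 w 15.4 Frad 1.0 Ftan(resist) 1.5
```

In the tool's units: -0.0051 m is -1.02, -0.0026 m is -0.52, 5 degrees is 0.5.

{"api": "drive_effector", "payload": {"increments": {"rows":[[-0.52,0.1,0,0.25,0],[-1.02,0.2,0,0.5,0]]}}}

```text
clock: 12.3
tool_pos: [0.5581, -0.1249, 0.2285]
orientation: [180.0, -0.0, -69.9]
force: [0.7, -0.4, -1.1]
opening: 0.0005
gripper_force: 0.0
```

```bash
python3 st.py
```

```text
theta -153.6 r 58.6 w 15.1 Frad -0.5 Ftan(resist) 0.6
```

{"api": "drive_effector", "payload": {"increments": {"rows":[[-0.52,0.1,0,0.25,0]]}}}

```text
clock: 12.42
tool_pos: [0.5567, -0.1226, 0.2285]
orientation: [180.0, -0.0, -72.4]
force: [0.3, -0.4, 0.5]
opening: 0.0005
gripper_force: 0.0
```

```bash
python3 st.py
```

```text
theta -156.1 r 58.5 w 15.1 Frad -0.2 Ftan(resist) 0.4
```

{"api": "drive_effector", "payload": {"increments": {"rows":[[-0.52,0.1,0,0.25,0]]}}}

```text
clock: 12.55
tool_pos: [0.5555, -0.1203, 0.2285]
orientation: [180.0, -0.0, -74.9]
force: [-0.3, -0.2, 0.4]
opening: 0.0008
gripper_force: 0.0
```

```bash
python3 st.py
```

```text
theta -158.6 r 58.4 w 15.1 Frad 0.4 Ftan(resist) 0.1
```

Force fell to zero, so the lever has run ahead into the deep notch. I'm backing the fingers off, lifting, and looking.

{"api": "drive_effector", "payload": {"increments": {"rows":[[1,0,0,0,0],[2.4,0,0,0,0],[2.4,0,-4,0,0],[2.4,0,-12,0,0],[2.4,0,-20,0,0],[6,6,-30,0,0],[10,12,-32,0,0],[10,12,-32,0,0]]}}}

```text
clock: 13.55
tool_pos: [0.5102, -0.1859, 0.3905]
orientation: [-179.8, -0.1, -74.9]
force: [0.1, 0.3, -0.1]
opening: 0.0004
gripper_force: 0.0
```

Run:
```python
from plant import ctrl
from h import *
o=ctrl.get_obs(); S={n:ctrl.snapshot(n) for n in("top","scene")}; pickle.dump(S,open('pics/e.pkl','wb'))
t=S['top'];P=cloud(t);m=mic(P.reshape(-1,3)).reshape(400,640,2)
q=(P[...,2]>.217)&(P[...,2]<.224)&(t['frame'].max(2)<90)&(np.hypot(m[...,0],m[...,1]+110)<110)
A=m[q];r=np.hypot(A[:,0],A[:,1]+110);B=A[r>25];print(len(B),'lever',np.degrees(np.arctan2(B[:,1]+110,B[:,0])).mean())
im=[cv2.resize(np.clip(S[n]['frame'][y0:y1,x0:x1,::-1]*1.4,0,255).astype('uint8'),(395,350),interpolation=3) for n,(x0,y0,x1,y1) in dict(top=(150,105,310,240),scene=(310,160,480,300)).items()]
cv2.imwrite('pics/e.png',np.hstack(im))
```

```text
197 lever -161.3621721595619
```

View pics/e.png

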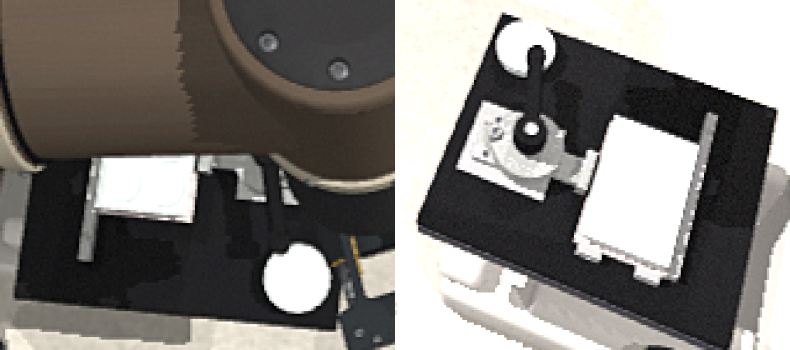

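The plate is home against both stops and the rail, the pad meets the plate's -y side, and the lever points back over the dish without touching it. Next I'm measuring the pad travel from the before and after images.

Run:
```python
from h import *
a=pickle.load(open('pics/scene0.pkl','rb')); b=pickle.load(open('pics/e.pkl','rb'))['scene']
for n,S in (('before',a),('after',b)):
    P=cloud(S);m=mic(P.reshape(-1,3)).reshape(400,640,2);g=S['frame'].max(2);z=P[...,2]
    q=(z>.216)&(z<.224)&(g<90)&(np.hypot(m[...,0],m[...,1]+110)<100)
    A=m[q];r=np.hypot(A[:,0],A[:,1]+110);B=A[r>25];print(n,len(B),'lever',np.degrees(np.arctan2(B[:,1]+110,B[:,0])).mean())
    # pad block: mid-height band at -y of the plate, |x|<19
    q=(z>.18)&(z<.2)&(abs(m[...,0])<15)&(m[...,1]>-75)&(m[...,1]<-35)
    ys=m[q][:,1];h,e=np.histogram(ys,np.arange(-75,-34,2)); print(dict(zip(e[:-1].astype(int).tolist(),h.tolist())))
    # brightness along the y line at x=0, pad/plate top heights
    for zz in (.19,):
        L=np.arange(-75,-34,1.5); X=np.array([O+M@np.array([x,y])/1000 for y in L for x in (-10,-5,0,5,10)])
        px=proj(S,np.c_[X,np.full(len(X),zz)]).astype('float32')
        v=cv2.remap(g,px[:,:1],px[:,1:],1).reshape(-1,5).mean(1); print(dict(zip(L.tolist(),v.astype(int).tolist())))
```

```text
before 214 lever -25.643861619933496
{-75: 10, -73: 11, -71: 10, -69: 10, -67: 11, -65: 10, -63: 11, -61: 11, -59: 12, -57: 10, -55: 12, -53: 10, -51: 11, -49: 5, -47: 0, -45: 9, -43: 10, -41: 10, -39: 13, -37: 11}
{-75.0: 100, -73.5: 104, -72.0: 103, -70.5: 96, -69.0: 89, -67.5: 86, -66.0: 85, -64.5: 83, -63.0: 100, -61.5: 140, -60.0: 172, -58.5: 176, -57.0: 170, -55.5: 173, -54.0: 172, -52.5: 148, -51.0: 79, -49.5: 18, -48.0: 20, -46.5: 80, -45.0: 149, -43.5: 200, -42.0: 221, -40.5: 223, -39.0: 221, -37.5: 219, -36.0: 222, -34.5: 223}
after 172 lever -164.00793005873052
{-75: 10, -73: 11, -71: 9, -69: 11, -67: 11, -65: 10, -63: 10, -61: 11, -59: 10, -57: 10, -55: 12, -53: 11, -51: 12, -49: 11, -47: 9, -45: 10, -43: 9, -41: 13, -39: 12, -37: 10}
{-75.0: 101, -73.5: 105, -72.0: 105, -70.5: 102, -69.0: 103, -67.5: 106, -66.0: 106, -64.5: 100, -63.0: 93, -61.5: 96, -60.0: 105, -58.5: 116, -57.0: 138, -55.5: 165, -54.0: 179, -52.5: 177, -51.0: 173, -49.5: 175, -48.0: 166, -46.5: 127, -45.0: 64, -43.5: 61, -42.0: 133, -40.5: 197, -39.0: 227, -37.5: 227, -36.0: 224, -34.5: 222}
```

The pad moved about 5.8 mm forward, which is the full travel onto a plate held against the rail. The robot is clear, so I'm handing in.

```bash
python3 -c "
from plant import ctrl
print(ctrl.close_job())"
```

```text
the job is handed in; nothing more can be done
None
```

The job is handed in, with no verdict returned: the plate is home against both end stops, the lever is in the deep notch, and the camera images show the pad about 5.8 mm forward on the plate with nothing else visibly disturbed on the stage (the clamp force was not measured and the bench items were not re-checked).

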